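# Shut and latch the pill organiser

## Robot

A 6-joint arm with a two-finger parallel gripper is mounted at the origin on the work surface. World frame = base frame: x ahead of the robot, y to its left, z up, the work surface at z = 0. Lengths are in m, angles in rad, forces in N, time in s.
With the tool pointing down it reaches from about 0.275 to 0.85 m from the base axis. Payload 5.2 kg.
Tool frame: the origin (TCP) lies where the fingers leave the gripper's body, on its centre line; the fingertips stand 73 mm ahead of it and the grasp point (between the pads) lies 54 mm ahead of it; x points along the fingers, z is the direction in which the jaws open and shut, and the axes are right-handed (so a half turn about x gives the same grasp; the last joint's range is limited). The gripper opens to 85 mm and grips with 20 to 120 N. Pads are 22 mm wide; open, the fingers measure 114 mm over their backs; the gripper's body (76 mm by 85 mm) begins 54 mm behind the grasp point. The pads swing forward as they close: fully open they stand 13 mm farther back than shut.
Start: joints at [0.934, 0.259, 1.535, -0, 1.348, -0.203], TCP at [0.231, 0.499, 0.304] pointing down, gripper open.
Joint ranges: [-3.14, 3.14], [-0.91, 2.08], [0.19, 2.58], [-1.22, 4.36], [0.22, 2.71], [-3.12, 3.12]. Speed limits (rad/s): [2.57, 2.57, 3.14, 3.14, 3.14, 3.14].

## Interface

Orientations are given as a rotation vector (axis times angle).
In Python, from station import bot, viewer, workorder gives the robot as it stands.
- The arm moves only by the tool jog_arm, never from a script. Its argument "commands" is a list of rows, each an object of numbers: "claw": the opening, from 0 (shut) to 1 (fully open); "tx", "ty", "tz": the shift along the tool's x, y, z in units of 250 mm (1.0 is 250 mm); "roll": the turn about the tool's x in units of 90 degrees (1.0 is 90 degrees). In form: [{"claw": .., "tx": .., "ty": .., "tz": .., "roll": ..}, ...]. A call has 1 to 5 rows; each row is the pose to reach, as a shift and turn from the pose measured when the call began, along the tool's axes at that moment; what a row does not reach only later rows make up. A row lasts 1/12 s, in which the tool goes at most 41.7 mm and 7.16 degrees, less where a joint would pass 70% of its speed; a pose out of reach is approached as far as the arm can. A call with a number of a shift or a turn outside -1 to 1 is refused whole. A call with a gripper value outside its range is refused whole. The fingers move at their own pace and stop on an object; "newtons" is the grip in N (left out, the last holds). Time passes only in rows, so rows that repeat a pose let the fingers close. It gives the time, the measured TCP pose, the force and the opening at its end, in the units of the state.
- bot.state(): the state, without advancing time (a new reading comes with each control period).
- viewer.snapshot(name): name is "scene" or "top" or "wrist"; returns a dict with "frame" (400x640x3 uint8, red, green, blue), "z_map" (400x640 float32, m along the optical axis (not along the pixel's ray), 0 where there is no reading), "camera_matrix" (3x3 intrinsics, pixels), "D" ([k1, k2, p1, p2, k3] as OpenCV has them; the pictures are not rectified), "world_from_camera" (4x4, takes a point from camera to world coordinates). Camera axes: x right, y down, z forward; pixel columns grow to the right and rows downward; lengths in m; the calibration is good to about 2 mm. A picture is of the moment at which its call begins.
- workorder.finish_job(): hands the job in, once; it reports no verdict.
The state is a dict: "time_s": time; "qpos": joint angles; "dq": joint speeds; "effort": joint torques, N m; "position": TCP position; "ee_rot": TCP orientation; "wrist_force": force on the tool from outside, world axes, zero at the start; "wrist_torque": the same for the moment, N m; "opening": opening from 0.0 (shut) to 1.0 (fully open).
Only numpy, scipy, OpenCV 4.12 (cv2) and the standard library are available. Lean on these libraries where they do the work, as an engineer would, in place of code of your own. Each camera call takes 0.05 s, during which the arm holds its last target.

## Task

On the black tray, the blue middle lid of the pill organiser stands open: with the fingertips, gently press that lid down until it lies fully closed, and only then push the red toggle lever on the organiser's front over, away from its outward lean, until it snaps across the lid. Only press and push: do not pinch or lift anything, keep the organiser standing where it is (a slip of a centimetre or two does not matter), do not disturb the other things, and finish clear of everything.

Things in the scene. Friction and masses are not known exactly. Their poses are not given: they have to be found in the camera images.
- organiser: Clear 3-compartment pill organiser on a grey weighted base, loose, 0.8 to 1.1 kg; slides if pushed sideways with over about 5 N. 80 mm deep (x) by 152 wide (y), lid tops 49 mm above its underside. Origin: centre of the underside; x from the front (red lever, roughly towards the robot) to the back, y left, z up. Outer clear lids are fixed shut; the middle lid is blue.
- lid (a joint): Opening of the blue middle lid, rad: 0 flat shut, starts 0.55 to 1.0, stops at 1.15. Hinge along the organiser's y, 34 mm behind its centre, 47 mm above its underside. Lid 62 mm from hinge to front edge, 45 wide, 4 thick; the front edge rises as it opens. Stiff friction hinge: stays where left; 1 to 2 N down near its middle or front edge moves it.
- lid_edge (a point): Middle of the blue lid's front (free) edge, on its upper face; moves with the lid. When shut it lies 28 mm in front of the organiser's centre, 49 mm above its underside.
- latch (a joint): Angle of the red toggle lever, rad: 0 (start) leans 29 degrees out from the vertical to the organiser's front, 0.5 upright, 1.0 leans 29 degrees over the lid, latched. An over-centre spring drives it to whichever end is nearer (0 or 1.0): 2 to 4 N against the tip starts it, and past 0.5 it snaps over by itself.
- latch_tip (a point): Centre of the red lever's cross-bar tip (12 mm diameter, 24 long along organiser y), 55 mm from the pivot; arm 8 mm thick. From the organiser's centre: at 0, 70 mm in front, 88 above the underside; upright 44 and 95; latched 18 and 88. Unlatched, a tongue at the lever's root stands up to 30 mm above the pivot, in front of the box and clear of the lid.
- latch_pivot (a point): The lever's pivot: centred at the organiser's front, 44 mm in front of the organiser's centre, 40 mm above its underside; the lever swings about the organiser's y axis.
- tray: Glossy black acrylic tray, fixed, 260 by 720 mm, floor 6 mm thick, rim 14 mm high. Origin: centre of its underside. Its long side runs along y.
- amber_bottle: Amber glass bottle, 52 mm diameter, 105 mm high, loose, in the row with the organiser. Origin: centre of the underside. Leave alone.
- steel_tin: Round steel tin, 72 mm diameter, 58 mm high, loose, in the row. Origin: centre of the underside. Leave alone.
- egg_cup: White ceramic egg cup, 50 mm diameter, 62 mm high, loose, in the row. Origin: centre of the underside. Leave alone.
- white_jar: White plastic jar with green cap, 60 mm diameter, 80 mm high, loose, left of the tray. Origin: centre of the underside. Leave alone.
- carton: Cardboard carton 50 by 100 by 60 mm high, loose, right of the tray. Origin: centre of the underside. Leave alone.
- tumbler: Green glass tumbler, 68 mm diameter, 85 mm high, loose, behind the tray. Origin: centre of the underside. Leave alone.
Mind the look-alikes: they are no part of the job. There is more than one size of the organiser; the job needs the largest.

How it is judged:
On the way, in this order (a step that is already met when the one before it is completed fails the run):
1. the blue lid is pressed shut while the lever is still unlatched (value of joint lid below 0.08 rad and value of joint latch below 0.35 rad), for 0.2 s.
2. the red lever has snapped over to its latched position (value of joint latch above 0.88 rad and value of joint lid below 0.08 rad), for 0.2 s.
At the end, for the whole second after the job is handed in: The blue lid is shut (within 0.08 rad of flat), the red lever rests in its latched position (past 0.88 of 1.0 rad), the organiser stands level and still within 30 mm of where it was, and the other things stand upright within 20 mm of where they were (all of step 2 and velocity of joint latch below 0.2 rad/s and distance of organiser from where it was at the start of the episode below 0.03 m and angle between organiser's own z axis and vertical below 0.08 rad and linear speed of organiser below 0.02 m/s and distance of each of amber_bottle, steel_tin, egg_cup, white_jar, carton, tumbler from where it was at the start of the episode below 0.02 m and angle between each of amber_bottle, steel_tin, egg_cup, white_jar, carton, tumbler's own z axis and vertical below 0.15 rad); the robot touches nothing.
It fails at once if the lever is flipped while the lid is still open (value of joint latch above 0.5 rad and value of joint lid above 0.15 rad).
It fails at once if the organiser is lifted, tipped or dragged away (z of organiser in the frame of tray above 0.014 m or angle between organiser's own z axis and vertical above 0.15 rad or distance of organiser from where it was at the start of the episode above 0.03 m).
It fails at once if the organiser, its lid or its lever is pinched or pushed with more than 35 N (contact force between the fingers and organiser above 35 N).
It fails at once if a bystander is moved, lifted or tipped (not (distance of amber_bottle from where it was at the start of the episode below 0.02 m) or not (distance of steel_tin from where it was at the start of the episode below 0.02 m) or not (distance of egg_cup from where it was at the start of the episode below 0.02 m) or not (distance of white_jar from where it was at the start of the episode below 0.02 m) or not (distance of carton from where it was at the start of the episode below 0.02 m) or not (distance of tumbler from where it was at the start of the episode below 0.02 m) or not (angle between amber_bottle's own z axis and vertical below 0.15 rad) or not (angle between steel_tin's own z axis and vertical below 0.15 rad) or not (angle between egg_cup's own z axis and vertical below 0.15 rad) or not (angle between white_jar's own z axis and vertical below 0.15 rad) or not (angle between carton's own z axis and vertical below 0.15 rad) or not (angle between tumbler's own z axis and vertical below 0.15 rad)).
It also fails if it takes over 42 s, if anything falls off the work surface, if the arm or the gripper's body presses on something with over 40 N, if the wrist force passes 120 N, or if a joint passes its speed limit or range.

## Working session

There is one attempt and no reset: what is moved stays moved. The work goes in short steps, Python scripts to look and compute and a tool call to move; the robot and the scene stay as the last step left them, time stands still between calls to the robot, and variables do not carry over. Pictures are saved under pics/ and viewed, and the job is handed in when it is done.

Besides the shell and the picture viewer there is one more tool, called after "Call:" as name([rows], argument=value, ...), one row to a line, values as JSON. jog_arm: Moves the arm, as the interface text tells. Its arguments: {"type":"object","properties":{"commands":{"type":"array"},"newtons":{"type":"number"}},"required":["commands"]}

```bash
mkdir -p pics; ls; python3 - <<'E'
from station import bot, viewer
import cv2,numpy as np
s=bot.state();print({k:np.round(v,3).tolist() for k,v in s.items()})
for n in ["scene","top"]:
    d=viewer.snapshot(n);cv2.imwrite(f"pics/{n}0.png",d["frame"][:,:,::-1]);np.savez(f"{n}0.npz",**d)
    print(n,np.round(d["camera_matrix"],1).tolist(),np.round(d["D"],4),np.round(d["world_from_camera"],3).tolist())
E
```

```text
pics
{'time_s': 0.0, 'qpos': [0.934, 0.259, 1.536, 0.0, 1.348, -0.203], 'dq': [0.001, 0.001, -0.0, -0.001, 0.0, 0.001], 'effort': [-0.003, -44.603, -29.057, -0.0, 0.012, 0.0], 'position': [0.231, 0.499, 0.303], 'ee_rot': [-0.885, 1.385, 0.884], 'wrist_force': [-0.761, 0.363, -0.721], 'wrist_torque': [-0.054, -0.032, 0.02], 'opening': 1.003}
scene [[456.9, 0.0, 318.6], [0.0, 456.9, 199.6], [0.0, 0.0, 1.0]] [-0.0246  0.      0.      0.      0.    ] [[0.79, 0.504, -0.349, 1.112], [0.614, -0.655, 0.441, -0.666], [-0.006, -0.563, -0.826, 1.355], [0.0, 0.0, 0.0, 1.0]]
top [[417.9, 0.0, 322.5], [0.0, 417.9, 199.3], [0.0, 0.0, 1.0]] [0.0008 0.     0.     0.     0.    ] [[-0.028, -0.984, 0.174, 0.366], [-1.0, 0.027, -0.008, 0.023], [0.003, -0.174, -0.985, 1.254], [0.0, 0.0, 0.0, 1.0]]
```

View pics/scene0.png

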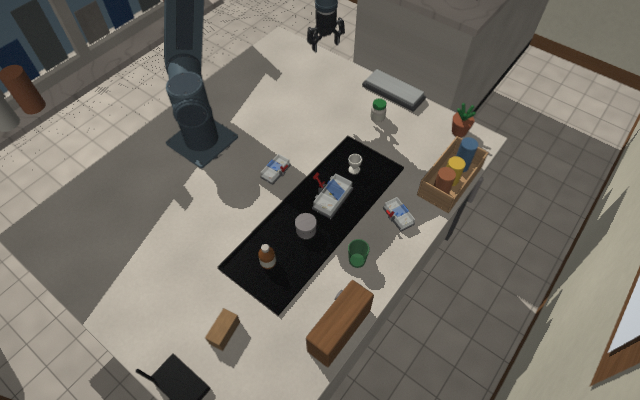

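View pics/top0.png

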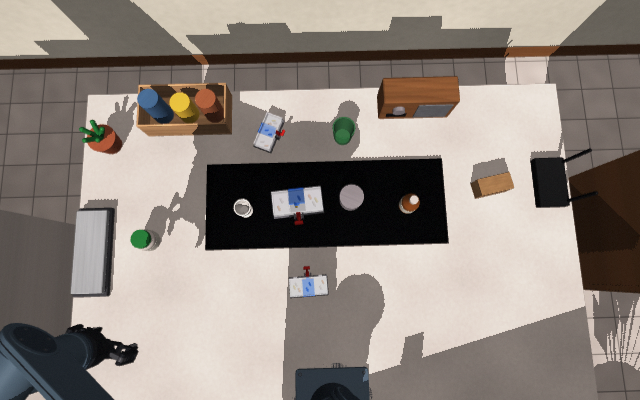

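Three organisers could be taken for the target in the top view: (297,202) on the black tray, (268,131) behind it, and (308,286) in front of it. The one at (297,202) is the largest and stands on the tray, so I choose it. Next is a close crop and measurements.

```bash
cat > h.py <<'E'
import cv2,numpy as np
def pts(d,uv):
    K,D,T=d["camera_matrix"],d["D"],d["world_from_camera"]
    n=cv2.undistortPoints(np.float64(uv).reshape(-1,1,2),K,D).reshape(-1,2)
    return np.c_[n,np.ones(len(n))]@T[:3,:3].T, T[:3,3]
def plane(d,uv,z):
    r,o=pts(d,uv); return o+r*((z-o[2])/r[:,2])[:,None]
def depth(d,uv):
    r,o=pts(d,uv); u=np.int32(np.round(uv)).reshape(-1,2); return o+r*d["z_map"][u[:,1],u[:,0]][:,None]
def cloud(d,x0,x1,y0,y1):
    g=np.stack(np.meshgrid(np.arange(x0,x1),np.arange(y0,y1)),-1).reshape(-1,2)
    return g,depth(d,g),d["frame"][g[:,1],g[:,0]]
E
python3 - <<'E'
from h import *
ims=[]
for n,(x0,x1,y0,y1) in {"top":(262,332,170,235),"scene":(300,365,160,225)}.items():
    d=dict(np.load(n+"0.npz"));c=d["frame"][y0:y1,x0:x1,::-1]
    ims.append(cv2.resize(c,(400,400),interpolation=cv2.INTER_NEAREST))
    g,p,f=cloud(d,x0,x1,y0,y1);hsv=cv2.cvtColor(f[None],cv2.COLOR_RGB2HSV)[0].astype(int)
    red=((hsv[:,0]<8)|(hsv[:,0]>172))&(hsv[:,1]>140)&(hsv[:,2]>50)
    blue=(abs(hsv[:,0]-110)<14)&(hsv[:,1]>110)&(hsv[:,2]>70)
    for nm,m in (("red",red),("blue",blue)):
        print(n,nm,m.sum());q=np.c_[g[m],np.round(p[m],3)];print(q[::max(1,len(q)//24)].tolist())
    body=(p[:,2]>0.045)&(p[:,2]<0.062)
    if body.sum()>20:
        b=p[body];print("body",b[:,2].mean(),cv2.minAreaRect(np.float32(b[:,:2]*1000)), np.percentile(p[:,2],[1,5,10]))
cv2.imwrite("pics/crop0.png",np.hstack(ims))
E
```

```text
top red 66
[[297.0, 212.0, 0.54, 0.086, 0.077], [299.0, 212.0, 0.54, 0.08, 0.076], [297.0, 213.0, 0.537, 0.086, 0.076], [299.0, 213.0, 0.538, 0.081, 0.071], [297.0, 214.0, 0.534, 0.086, 0.075], [299.0, 214.0, 0.534, 0.081, 0.077], [298.0, 215.0, 0.532, 0.084, 0.069], [297.0, 216.0, 0.53, 0.087, 0.067], [299.0, 216.0, 0.529, 0.081, 0.067], [296.0, 217.0, 0.532, 0.092, 0.029], [298.0, 217.0, 0.526, 0.084, 0.07], [300.0, 217.0, 0.527, 0.079, 0.061], [298.0, 218.0, 0.523, 0.084, 0.074], [300.0, 218.0, 0.525, 0.079, 0.059], [298.0, 219.0, 0.519, 0.083, 0.083], [300.0, 219.0, 0.523, 0.079, 0.049], [299.0, 220.0, 0.516, 0.081, 0.083], [301.0, 220.0, 0.514, 0.074, 0.097], [295.0, 221.0, 0.512, 0.091, 0.094], [297.0, 221.0, 0.511, 0.085, 0.098], [299.0, 221.0, 0.511, 0.08, 0.099], [301.0, 221.0, 0.511, 0.074, 0.097], [294.0, 222.0, 0.509, 0.094, 0.099], [296.0, 222.0, 0.508, 0.088, 0.105], [298.0, 222.0, 0.509, 0.083, 0.094], [300.0, 222.0, 0.508, 0.077, 0.097], [302.0, 222.0, 0.508, 0.072, 0.1], [296.0, 223.0, 0.506, 0.088, 0.098], [298.0, 223.0, 0.505, 0.083, 0.102], [300.0, 223.0, 0.505, 0
[... 2944 characters left out ...]
0.59, 0.079, 0.067], [342.0, 192.0, 0.608, 0.102, 0.057], [333.0, 193.0, 0.591, 0.071, 0.072], [337.0, 193.0, 0.597, 0.088, 0.058], [334.0, 194.0, 0.597, 0.07, 0.072], [336.0, 194.0, 0.601, 0.076, 0.069], [334.0, 195.0, 0.598, 0.068, 0.069], [337.0, 195.0, 0.603, 0.079, 0.061], [339.0, 195.0, 0.61, 0.081, 0.065], [337.0, 196.0, 0.607, 0.073, 0.065], [339.0, 196.0, 0.609, 0.082, 0.058], [337.0, 197.0, 0.607, 0.074, 0.058], [339.0, 197.0, 0.611, 0.08, 0.055], [337.0, 198.0, 0.609, 0.071, 0.057], [337.0, 199.0, 0.611, 0.068, 0.057]]
body 0.055062549529347714 ((566.8724365234375, 95.49337005615234), (92.91290283203125, 335.57647705078125), 5.143184185028076) [-0.00228098  0.0008768   0.00275149]
```

View pics/crop0.png

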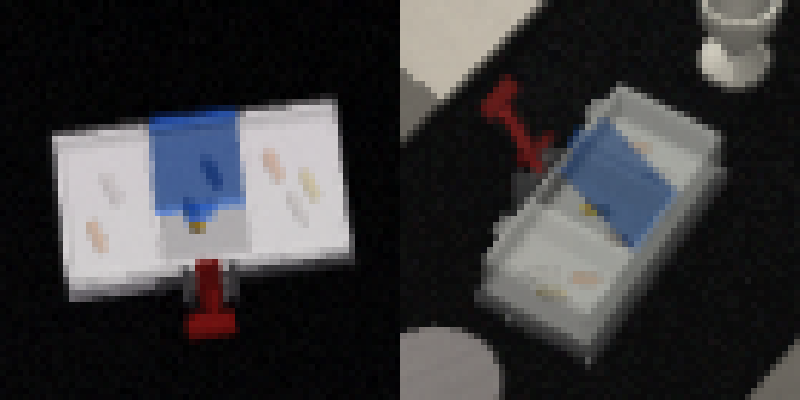

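The crop confirms it. The large organiser is on the tray, its blue lid is open with the front edge at about (297,204), the hinge is at (295,188), and the red lever tip at (298,222) leans towards the robot. Its centre is about (0.578, 0.089) with yaw about 0.1. I refine that next and work out the tool axes.

```bash
cat >> h.py <<'E'
from scipy.spatial.transform import Rotation as R
def rel(s,target):
    M=R.from_rotvec(s["ee_rot"]).as_matrix(); return M, (M.T@(np.array(target)-s["position"]))/0.25
E
python3 - <<'E'
from h import *
from station import bot
s=bot.state()
M,_=rel(s,[0,0,0]);print(np.round(M,3))
d=dict(np.load("top0.npz"))
# white/blue lid-top contour corners -> plane z=.055
f=d["frame"];hsv=cv2.cvtColor(f,cv2.COLOR_RGB2HSV).astype(int)
m=np.zeros(f.shape[:2],np.uint8);roi=(slice(180,222),slice(262,332));m[roi]=(hsv[roi][...,2]>120)*255
c=max(cv2.findContours(m,0,1)[0],key=cv2.contourArea).reshape(-1,2).astype(float)
p=plane(d,c,0.055);rc=cv2.minAreaRect(np.float32(p[:,:2]*1000));print("top rect",rc)
b=plane(d,[[289.5,188],[303,187]],0.055);print("hinge ends",b)
print("tip",plane(d,[[298,222]],0.096),"edge",plane(d,[[296.5,204]],0.09))
yaw=0.1;C=np.array([.578,.089]);ex=np.array([np.cos(yaw),np.sin(yaw)])
for n,o in (("tip",-.07),("hinge",.034),("press",-.012)): print(n,C+o*ex)
pr=C-.012*ex
print("rel units to above press", rel(s,[*pr,0.25])[1], "angle of tool z in xy",np.degrees(np.arctan2(M[1,2],M[0,2])))
E
```

```text
[[-0.001 -0.907  0.42 ]
 [-0.001  0.42   0.907]
 [-1.     0.    -0.002]]
top rect ((575.4398803710938, 87.60199737548828), (76.16009521484375, 145.19508361816406), 5.789848804473877)
hinge ends [[0.61443653 0.10802617 0.055     ]
 [0.61633415 0.06847399 0.055     ]]
tip [[0.50861694 0.08284334 0.096     ]] edge [[0.56056867 0.0864611  0.09      ]]
tip [0.50834971 0.08201166]
hinge [0.61183014 0.09239434]
press [0.56605995 0.087802  ]
rel units to above press [ 0.21350795 -1.90726981 -0.92779133] angle of tool z in xy 65.14601344890052
```

The measurements agree: 76×145 mm rectangle, yaw 0.1, tip, hinge and edge all consistent. I start moving, staying high.

Call:
jog_arm([
  {"claw": 0,"tx": 0,"ty": -0.15,"tz": -0.07},
  {"claw": 0,"tx": 0,"ty": -0.3,"tz": -0.14},
  {"claw": 0,"tx": 0,"ty": -0.45,"tz": -0.21},
  {"claw": 0,"tx": 0,"ty": -0.6,"tz": -0.28},
  {"claw": 0,"tx": 0,"ty": -0.75,"tz": -0.36},
], newtons=20)

```text
validation failed for argument at $.co...
```

Call:
jog_arm([
  {"claw": 0,"tx": 0,"ty": -0.15,"tz": -0.07},
  {"claw": 0,"tx": 0,"ty": -0.3,"tz": -0.14},
  {"claw": 0,"tx": 0,"ty": -0.45,"tz": -0.21},
  {"claw": 0,"tx": 0,"ty": -0.6,"tz": -0.28},
  {"claw": 0,"tx": 0,"ty": -0.75,"tz": -0.36},
])

```text
validation failed for argument at $.co...
```

```bash
python3 - <<'E'
from h import *
from station import bot
s=bot.state();print(s["time_s"],s["position"],s["opening"],rel(s,[.566,.088,.25]))
E
```

```text
0.1 [0.23094647 0.49875088 0.30313903] 1.0052610885115678 (array([[-9.86870110e-04, -9.07381585e-01,  4.20306657e-01],
       [-1.38398073e-03,  4.20307698e-01,  9.07380584e-01],
       [-9.99998555e-01,  3.13770462e-04, -1.67058774e-03]]), array([ 0.21350709, -1.90671933, -0.92717347]))
```

Possibly every field is required, so I include roll.

Call:
jog_arm([
  {"claw": 0,"tx": 0,"ty": -0.15,"tz": -0.07,"roll": 0},
  {"claw": 0,"tx": 0,"ty": -0.3,"tz": -0.14,"roll": 0},
  {"claw": 0,"tx": 0,"ty": -0.45,"tz": -0.21,"roll": 0},
  {"claw": 0,"tx": 0,"ty": -0.6,"tz": -0.28,"roll": 0},
  {"claw": 0,"tx": 0,"ty": -0.75,"tz": -0.36,"roll": 0},
], newtons=20)

```text
time_s: 0.52
position: [0.3635, 0.3375, 0.3029]
ee_rot: [-0.885, 1.385, 0.884]
wrist_force: [0.5, 0.4, 0.4]
opening: 0.3
```

Call:
jog_arm([
  {"claw": 0,"tx": 0,"ty": -0.15,"tz": -0.07,"roll": 0},
  {"claw": 0,"tx": 0,"ty": -0.3,"tz": -0.14,"roll": 0},
  {"claw": 0,"tx": 0,"ty": -0.45,"tz": -0.22,"roll": 0},
  {"claw": 0,"tx": 0,"ty": -0.6,"tz": -0.29,"roll": 0},
  {"claw": 0,"tx": 0,"ty": -0.75,"tz": -0.36,"roll": 0},
])

```text
time_s: 0.93
position: [0.4958, 0.1762, 0.3028]
ee_rot: [-0.885, 1.386, 0.885]
wrist_force: [0.7, 0.8, 0.1]
opening: -0.003
```

```bash
python3 - <<'E'
from h import *
from station import bot
s=bot.state();print(s["time_s"],s["position"],s["opening"],rel(s,[.566,.088,.25]))
E
```

```text
0.9333 [0.49575237 0.17621733 0.30278019] -0.0027937869328253187 (array([[-0.00179712, -0.90764757,  0.41972927],
       [-0.00144667,  0.41973187,  0.90764699],
       [-0.99999734,  0.00102394, -0.00206737]]), array([ 0.21112573, -0.40336704, -0.20190435]))
```

Call:
jog_arm([
  {"claw": 0,"tx": 0,"ty": -0.15,"tz": -0.07,"roll": -0.07},
  {"claw": 0,"tx": 0,"ty": -0.28,"tz": -0.14,"roll": -0.14},
  {"claw": 0,"tx": 0.1,"ty": -0.4,"tz": -0.2,"roll": -0.21},
  {"claw": 0,"tx": 0.21,"ty": -0.4,"tz": -0.2,"roll": -0.28},
  {"claw": 0,"tx": 0.21,"ty": -0.4,"tz": -0.2,"roll": -0.34},
])

```text
time_s: 1.35
position: [0.5639, 0.0865, 0.2442]
ee_rot: [-1.279, 1.168, 1.293]
wrist_force: [-0.8, -0.1, -0.1]
opening: 0.001
```

```bash
python3 - <<'E'
from h import *
from station import bot,viewer
s=bot.state();print(s["time_s"],s["position"],s["opening"],rel(s,[.566,.088,.25]))
d=viewer.snapshot("wrist");cv2.imwrite("pics/wrist1.png",d["frame"][:,:,::-1]);np.savez("wrist1.npz",**d)
d=viewer.snapshot("scene");cv2.imwrite("pics/scene1.png",cv2.resize(d["frame"][100:260,220:460,::-1],(720,480),interpolation=cv2.INTER_NEAREST))
E
```

```text
1.35 [0.5639349  0.08648475 0.24415271] 0.000957529648074755 (array([[-1.16468281e-02, -9.94672087e-01, -1.02429447e-01],
       [-1.23395763e-03, -1.02422020e-01,  9.94740271e-01],
       [-9.99931412e-01,  1.17119625e-02, -3.44915557e-05]]), array([-0.02349126, -0.00856325,  0.0051822 ]))
```

View pics/wrist1.png

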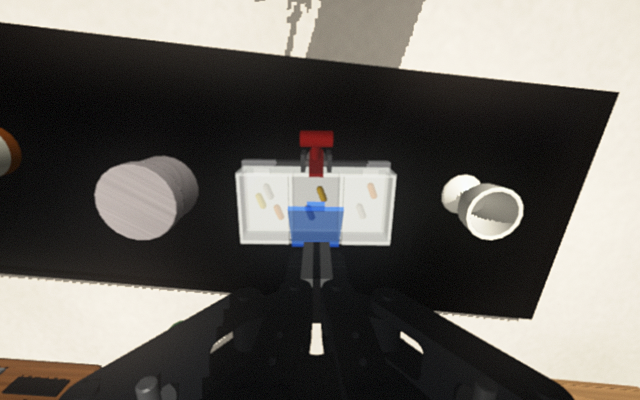

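View pics/scene1.png

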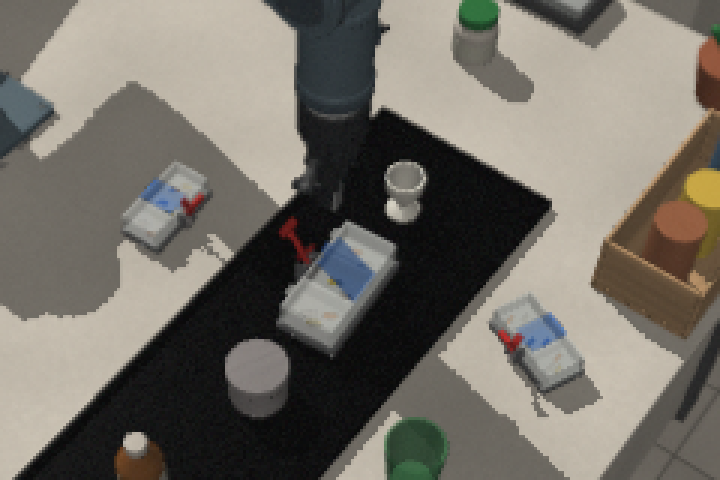

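The wrist view shows the blue lid at (316,225), the lever tip at (316,137), and the closed fingertips at (317,245) over the lid's centreline. A quick refinement comes from the wrist depth.

```bash
python3 - <<'E'
from h import *
d=dict(np.load("wrist1.npz"))
g,p,f=cloud(d,230,400,120,250);hsv=cv2.cvtColor(f[None],cv2.COLOR_RGB2HSV)[0].astype(int)
red=((hsv[:,0]<8)|(hsv[:,0]>172))&(hsv[:,1]>140)&(hsv[:,2]>50)
blue=(abs(hsv[:,0]-110)<14)&(hsv[:,1]>110)&(hsv[:,2]>70)
tip=red&(g[:,1]<146)
print("tip",np.median(p[tip],0),p[tip].min(0),p[tip].max(0))
for r in range(203,248,4):
    m=blue&(g[:,1]==r); 
    if m.sum(): print(r,np.round(np.median(p[m],0),3))
dk=(hsv[:,2]<110)&(g[:,1]>243)&(abs(g[:,0]-317)<13)
print("finger ",np.round(depth(d,[[310,246],[324,246],[310,252],[324,252],[310,270],[324,270]]),3))
w=(hsv[:,2]>140)&(p[:,2]>.04)&(p[:,2]<.065);print(cv2.minAreaRect(np.float32(p[w][:,:2]*1000)))
E
```

```text
tip [0.50816053 0.08102114 0.09948735] [0.48567617 0.06450196 0.0044574 ] [0.5253287  0.10026022 0.31535313]
203 [0.558 0.086 0.095]
207 [0.562 0.085 0.091]
211 [0.565 0.088 0.092]
215 [0.57  0.088 0.088]
219 [0.575 0.087 0.085]
223 [0.581 0.088 0.081]
227 [0.586 0.088 0.076]
231 [0.592 0.089 0.072]
235 [0.597 0.09  0.068]
239 [0.604 0.09  0.063]
243 [0.611 0.079 0.058]
247 [0.637 0.118 0.007]
finger  [[0.553 0.083 0.181]
 [0.552 0.09  0.18 ]
 [0.553 0.083 0.186]
 [0.552 0.09  0.187]
 [0.553 0.083 0.202]
 [0.552 0.089 0.203]]
((576.6104736328125, 87.8673095703125), (75.75100708007812, 146.04931640625), 5.211531639099121)
```

Call:
jog_arm([
  {"claw": 0,"tx": 0.08,"ty": -0.04,"tz": 0,"roll": 0},
  {"claw": 0,"tx": 0.16,"ty": -0.04,"tz": 0,"roll": 0},
  {"claw": 0,"tx": 0.22,"ty": -0.04,"tz": 0,"roll": 0},
  {"claw": 0,"tx": 0.26,"ty": -0.04,"tz": 0,"roll": 0},
  {"claw": 0,"tx": 0.26,"ty": -0.04,"tz": 0,"roll": 0},
])

```text
time_s: 1.87
position: [0.5733, 0.0894, 0.1815]
ee_rot: [-1.278, 1.168, 1.289]
wrist_force: [0.1, 0.3, 0.2]
opening: 0.002
```

Call:
jog_arm([
  {"claw": 0,"tx": 0.02,"ty": 0,"tz": 0,"roll": 0},
  {"claw": 0,"tx": 0.04,"ty": 0,"tz": 0,"roll": 0},
  {"claw": 0,"tx": 0.06,"ty": 0,"tz": 0,"roll": 0},
  {"claw": 0,"tx": 0.08,"ty": 0,"tz": 0,"roll": 0},
  {"claw": 0,"tx": 0.1,"ty": 0,"tz": 0,"roll": 0},
])

```text
time_s: 2.28
position: [0.5733, 0.0894, 0.1566]
ee_rot: [-1.278, 1.168, 1.288]
wrist_force: [-0.6, -0.2, 0.7]
opening: 0.003
```

Call:
jog_arm([
  {"claw": 0,"tx": 0.01,"ty": 0,"tz": 0,"roll": 0},
  {"claw": 0,"tx": 0.02,"ty": 0,"tz": 0,"roll": 0},
  {"claw": 0,"tx": 0.03,"ty": 0,"tz": 0,"roll": 0},
  {"claw": 0,"tx": 0.04,"ty": 0,"tz": 0,"roll": 0},
  {"claw": 0,"tx": 0.05,"ty": 0,"tz": 0,"roll": 0},
])

```text
time_s: 2.7
position: [0.5732, 0.0894, 0.144]
ee_rot: [-1.278, 1.168, 1.287]
wrist_force: [-1.1, 0.1, 0.9]
opening: -0.0
```

Call:
jog_arm([
  {"claw": 0,"tx": 0.01,"ty": 0,"tz": 0,"roll": 0},
  {"claw": 0,"tx": 0.02,"ty": 0,"tz": 0,"roll": 0},
  {"claw": 0,"tx": 0.03,"ty": 0,"tz": 0,"roll": 0},
  {"claw": 0,"tx": 0.04,"ty": 0,"tz": 0,"roll": 0},
  {"claw": 0,"tx": 0.04,"ty": 0,"tz": 0,"roll": 0},
])

```text
time_s: 3.12
position: [0.573, 0.0893, 0.1333]
ee_rot: [-1.278, 1.168, 1.288]
wrist_force: [-0.9, -0.3, -0.8]
opening: -0.002
```

```bash
python3 - <<'E'
from h import *
from station import bot,viewer
s=bot.state();print(s["time_s"],s["position"],s["wrist_force"])
d=viewer.snapshot("wrist");cv2.imwrite("pics/wrist2.png",d["frame"][:,:,::-1])
E
```

```text
3.1167 [0.57296272 0.08933001 0.13334843] [-0.87818409 -0.33405075 -0.83444532]
```

View pics/wrist2.png

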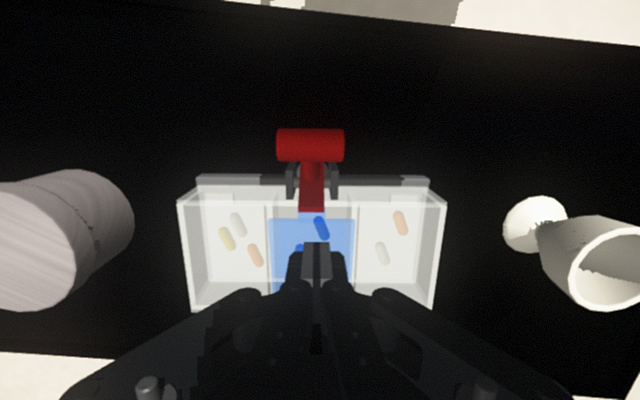

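The lid is nearly shut, with its front edge at row 218. I press further in small steps until the force rises.

Call:
jog_arm([
  {"claw": 0,"tx": 0.005,"ty": 0,"tz": 0,"roll": 0},
  {"claw": 0,"tx": 0.01,"ty": 0,"tz": 0,"roll": 0},
  {"claw": 0,"tx": 0.015,"ty": 0,"tz": 0,"roll": 0},
  {"claw": 0,"tx": 0.02,"ty": 0,"tz": 0,"roll": 0},
  {"claw": 0,"tx": 0.02,"ty": 0,"tz": 0,"roll": 0},
])

```text
time_s: 3.58
position: [0.573, 0.0894, 0.1283]
ee_rot: [-1.278, 1.168, 1.288]
wrist_force: [-0.2, 0.2, -0.4]
opening: 0.0
```

Call:
jog_arm([
  {"claw": 0,"tx": 0.003,"ty": 0,"tz": 0,"roll": 0},
  {"claw": 0,"tx": 0.006,"ty": 0,"tz": 0,"roll": 0},
  {"claw": 0,"tx": 0.006,"ty": 0,"tz": 0,"roll": 0},
])

```text
time_s: 3.83
position: [0.573, 0.0894, 0.1275]
ee_rot: [-1.278, 1.168, 1.288]
wrist_force: [-1.4, 0.5, 4.7]
opening: -0.001
```

Contact is firm at z = 0.1275, which matches the expected 0.128. I press slightly more and hold, then check.

Call:
jog_arm([
  {"claw": 0,"tx": 0.004,"ty": 0,"tz": 0,"roll": 0},
  {"claw": 0,"tx": 0.006,"ty": 0,"tz": 0,"roll": 0},
  {"claw": 0,"tx": 0.006,"ty": 0,"tz": 0,"roll": 0},
])

```text
time_s: 4.08
position: [0.573, 0.0894, 0.1273]
ee_rot: [-1.279, 1.167, 1.287]
wrist_force: [-3.7, -0.4, 9.6]
opening: -0.003
```

```bash
python3 - <<'E'
from h import *
from station import bot,viewer
d=viewer.snapshot("wrist");cv2.imwrite("pics/wrist3.png",d["frame"][:,:,::-1])
s=bot.state();print(s["time_s"],s["position"],s["wrist_force"])
g,p,f=cloud(d,180,450,190,320);hsv=cv2.cvtColor(f[None],cv2.COLOR_RGB2HSV)[0].astype(int)
blue=(abs(hsv[:,0]-110)<14)&(hsv[:,1]>90)&(hsv[:,2]>70)&(p[:,2]<.12)
for r in range(200,300,6):
    m=blue&(g[:,1]==r)
    if m.sum(): print(r,m.sum(),np.round(np.median(p[m],0),4))
E
```

```text
4.1333 [0.57304355 0.08937    0.12734299] [-3.05591732 -0.81982211 10.27474489]
218 30 [0.5505 0.0854 0.0546]
224 55 [0.5538 0.086  0.055 ]
230 58 [0.5572 0.086  0.0548]
236 57 [0.5607 0.0856 0.0548]
242 45 [0.563  0.0883 0.0552]
248 31 [0.5682 0.0809 0.0549]
254 13 [0.5721 0.0753 0.0551]
260 11 [0.5759 0.0735 0.0553]
266 8 [0.5799 0.0723 0.0548]
272 8 [0.5834 0.0726 0.055 ]
278 6 [0.5872 0.0728 0.0552]
290 7 [0.5953 0.0698 0.055 ]
```

View pics/wrist3.png

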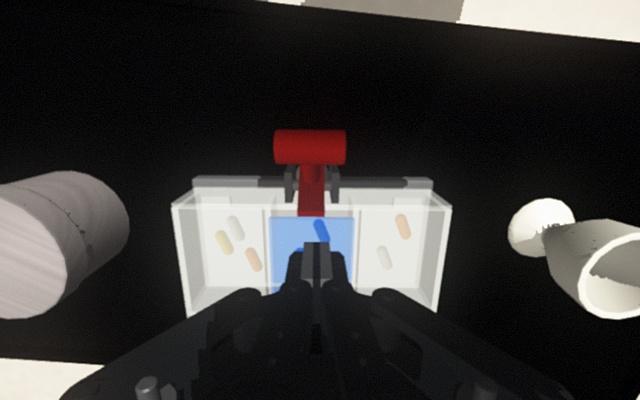

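The lid is flat: blue lies at z = 0.055 from x 0.550 to 0.595, at the top-of-box height. The lever is still leaning out, with its tip at (310,147). I go up, over and in front of the lever.

Call:
jog_arm([
  {"claw": 0,"tx": -0.1,"ty": 0,"tz": 0,"roll": 0},
  {"claw": 0,"tx": -0.22,"ty": 0,"tz": 0,"roll": 0},
  {"claw": 0,"tx": -0.36,"ty": 0,"tz": 0,"roll": 0},
  {"claw": 0,"tx": -0.38,"ty": 0.1,"tz": 0,"roll": 0},
  {"claw": 0,"tx": -0.38,"ty": 0.22,"tz": -0.01,"roll": 0},
])

```text
time_s: 4.55
position: [0.5219, 0.0816, 0.2259]
ee_rot: [-1.283, 1.161, 1.281]
wrist_force: [-0.6, -0.2, -0.6]
opening: -0.001
```

Call:
jog_arm([
  {"claw": 0,"tx": 0,"ty": 0.1,"tz": 0,"roll": 0},
  {"claw": 0,"tx": 0,"ty": 0.2,"tz": 0,"roll": 0},
  {"claw": 0,"tx": 0,"ty": 0.2,"tz": 0,"roll": 0},
])

```text
time_s: 4.8
position: [0.4676, 0.0768, 0.2257]
ee_rot: [-1.282, 1.164, 1.284]
wrist_force: [-1.0, 0.2, 0.1]
opening: 0.002
```

```bash
python3 - <<'E'
from h import *
from station import bot,viewer
d=viewer.snapshot("wrist");cv2.imwrite("pics/wrist4.png",d["frame"][:,:,::-1])
s=bot.state();print(s["time_s"],s["position"],s["wrist_force"])
g,p,f=cloud(d,150,500,0,400);hsv=cv2.cvtColor(f[None],cv2.COLOR_RGB2HSV)[0].astype(int)
red=((hsv[:,0]<8)|(hsv[:,0]>172))&(hsv[:,1]>140)&(hsv[:,2]>50)&(p[:,2]>.09)&(p[:,2]<.13)
blue=(abs(hsv[:,0]-110)<14)&(hsv[:,1]>90)&(hsv[:,2]>70)&(p[:,2]<.12)&(p[:,0]>.53)&(p[:,0]<.63)
print("tip",red.sum(),np.median(p[red],0)); print("blue",blue.sum(),np.percentile(p[blue][:,2],[5,50,95]) if blue.any() else 0)
print(rel(s,[.474,.079,.155])[1])
E
```

```text
4.85 [0.4700994  0.07671062 0.22606462] [ 0.09546467 -0.16869435  0.05798182]
tip 0 [nan nan nan]
blue 166 [0.05409487 0.05518687 0.05624807]
[ 0.28424131 -0.01652989  0.00798849]
  return _methods._mean(a, axis=axis, dtype=dtype,
  ret = um.true_divide(
```

View pics/wrist4.png

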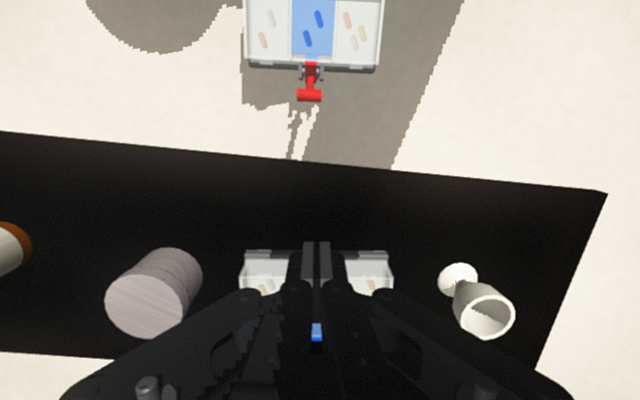

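The lid stays shut, with blue at z = 0.054 to 0.056. The lever is hidden behind the fingers, which should be about 20 mm in front of it. I descend in front of the tip.

Call:
jog_arm([
  {"claw": 0,"tx": 0.08,"ty": 0,"tz": 0.01,"roll": 0},
  {"claw": 0,"tx": 0.16,"ty": 0,"tz": 0.01,"roll": 0},
  {"claw": 0,"tx": 0.24,"ty": 0,"tz": 0.01,"roll": 0},
  {"claw": 0,"tx": 0.28,"ty": 0,"tz": 0.01,"roll": 0},
  {"claw": 0,"tx": 0.28,"ty": 0,"tz": 0.01,"roll": 0},
])

```text
time_s: 5.27
position: [0.4694, 0.0792, 0.1539]
ee_rot: [-1.281, 1.164, 1.284]
wrist_force: [-0.7, -0.6, 0.6]
opening: -0.002
```

```bash
python3 - <<'E'
from h import *
from station import bot,viewer
d=viewer.snapshot("scene");cv2.imwrite("pics/scene5.png",cv2.resize(d["frame"][140:220,270:390,::-1],(720,480),interpolation=cv2.INTER_NEAREST))
s=bot.state();print(s["time_s"],s["position"],s["wrist_force"])
E
```

```text
5.3167 [0.47003254 0.07913353 0.15509472] [1.33832131 0.4067682  0.22221333]
```

View pics/scene5.png

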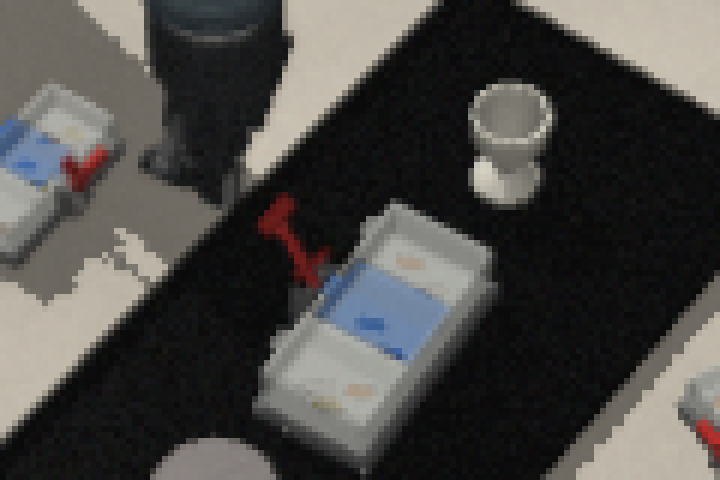

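The lid is shut. The lever is still out at crop (280,215), with the fingers in front of it near (230,190). I push slowly along the organiser's x.

Call:
jog_arm([
  {"claw": 0,"tx": 0,"ty": -0.02,"tz": 0,"roll": 0},
  {"claw": 0,"tx": 0,"ty": -0.04,"tz": 0,"roll": 0},
  {"claw": 0,"tx": 0,"ty": -0.06,"tz": 0,"roll": 0},
  {"claw": 0,"tx": 0,"ty": -0.08,"tz": 0,"roll": 0},
  {"claw": 0,"tx": 0,"ty": -0.09,"tz": 0,"roll": 0},
])

```text
time_s: 5.73
position: [0.4927, 0.0813, 0.1556]
ee_rot: [-1.282, 1.164, 1.284]
wrist_force: [-7.1, -1.0, 5.4]
opening: -0.001
```

Call:
jog_arm([
  {"claw": 0,"tx": 0,"ty": -0.01,"tz": 0,"roll": 0},
  {"claw": 0,"tx": 0,"ty": -0.02,"tz": 0,"roll": 0},
  {"claw": 0,"tx": 0,"ty": -0.03,"tz": 0,"roll": 0},
  {"claw": 0,"tx": 0,"ty": -0.04,"tz": 0,"roll": 0},
  {"claw": 0,"tx": 0,"ty": -0.05,"tz": 0,"roll": 0},
])

```text
time_s: 6.15
position: [0.5057, 0.0826, 0.1556]
ee_rot: [-1.282, 1.163, 1.283]
wrist_force: [-1.7, -0.4, 1.1]
opening: -0.003
```

```bash
python3 - <<'E'
from h import *
from station import bot,viewer
d=viewer.snapshot("scene");a=cv2.resize(d["frame"][140:220,270:390,::-1],(720,480),interpolation=cv2.INTER_NEAREST)
cv2.imwrite("pics/scene6.png",a)
s=bot.state();print(s["time_s"],s["position"],s["wrist_force"])
E
```

```text
6.2 [0.50623164 0.08258632 0.15566553] [ 0.12976923  0.58601993 -0.00795823]
```

View pics/scene6.png

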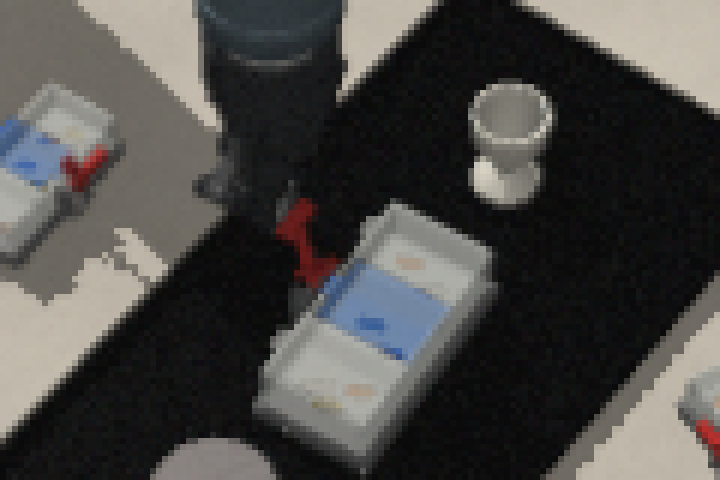

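The lever is moving towards upright, with its tip now at crop (298,220). The organiser hasn't moved, so I continue.

Call:
jog_arm([
  {"claw": 0,"tx": 0,"ty": -0.01,"tz": 0,"roll": 0},
  {"claw": 0,"tx": 0,"ty": -0.02,"tz": 0,"roll": 0},
  {"claw": 0,"tx": 0,"ty": -0.03,"tz": 0,"roll": 0},
  {"claw": 0,"tx": 0,"ty": -0.04,"tz": 0,"roll": 0},
  {"claw": 0,"tx": 0,"ty": -0.05,"tz": 0,"roll": 0},
])

```text
time_s: 6.62
position: [0.5191, 0.0839, 0.1556]
ee_rot: [-1.282, 1.163, 1.282]
wrist_force: [0.0, -0.6, -0.1]
opening: 0.002
```

```bash
python3 - <<'E'
from h import *
from station import bot,viewer
d=viewer.snapshot("scene");a=cv2.resize(d["frame"][140:220,270:390,::-1],(720,480),interpolation=cv2.INTER_NEAREST)
cv2.imwrite("pics/scene7.png",a)
s=bot.state();print(s["time_s"],s["position"],s["wrist_force"])
E
```

```text
6.6667 [0.5196142  0.08383328 0.15569234] [-0.23597703  0.43102187 -0.04686843]
```

View pics/scene7.png

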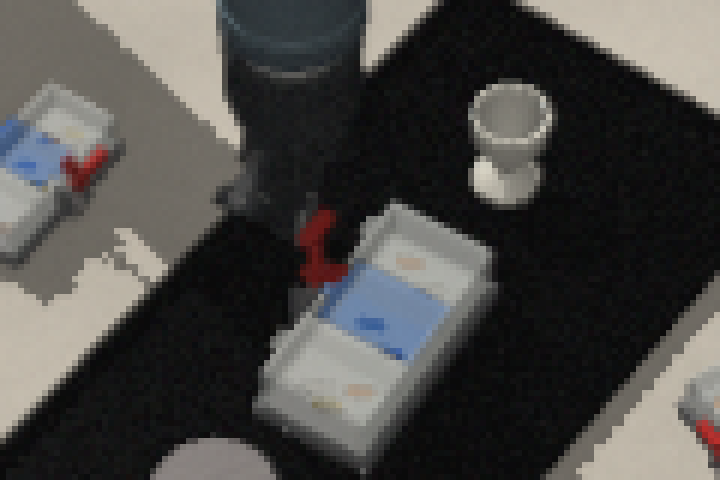

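The lever is about upright. A little more should snap it over.

Call:
jog_arm([
  {"claw": 0,"tx": 0,"ty": -0.01,"tz": 0,"roll": 0},
  {"claw": 0,"tx": 0,"ty": -0.02,"tz": 0,"roll": 0},
  {"claw": 0,"tx": 0,"ty": -0.03,"tz": 0,"roll": 0},
  {"claw": 0,"tx": 0,"ty": -0.03,"tz": 0,"roll": 0},
  {"claw": 0,"tx": 0,"ty": -0.03,"tz": 0,"roll": 0},
])

```text
time_s: 7.08
position: [0.5272, 0.0846, 0.1557]
ee_rot: [-1.283, 1.162, 1.282]
wrist_force: [-0.3, -0.7, 0.1]
opening: 0.003
```

```bash
python3 - <<'E'
from h import *
from station import bot,viewer
d=viewer.snapshot("scene");a=cv2.resize(d["frame"][140:220,270:390,::-1],(720,480),interpolation=cv2.INTER_NEAREST)
cv2.imwrite("pics/scene8.png",a)
s=bot.state();print(s["time_s"],s["position"],s["wrist_force"])
E
```

```text
7.1333 [0.52700659 0.08459395 0.15561202] [-0.37041121  0.05578849  0.15656189]
```

View pics/scene8.png

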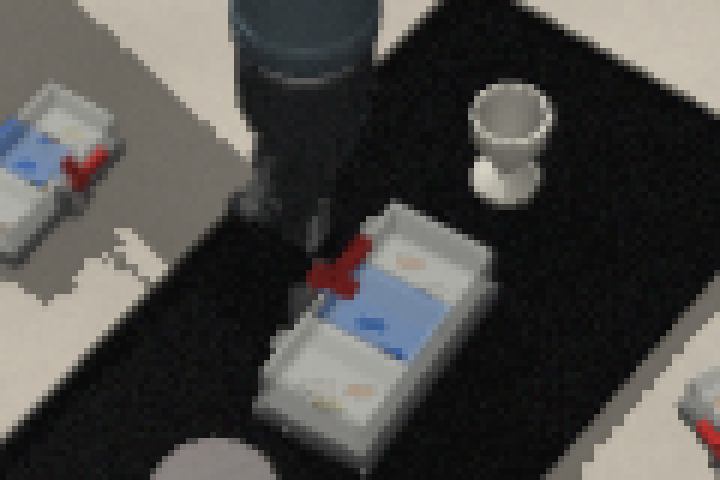

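The lever has snapped over the lid, with its tip at crop (355,255), and the fingers are clear of it. I back off, then go up.

Call:
jog_arm([
  {"claw": 0,"tx": 0,"ty": 0.06,"tz": 0,"roll": 0},
  {"claw": 0,"tx": 0,"ty": 0.16,"tz": 0,"roll": 0},
  {"claw": 0,"tx": -0.1,"ty": 0.24,"tz": 0,"roll": 0},
  {"claw": 0,"tx": -0.24,"ty": 0.26,"tz": 0,"roll": 0},
  {"claw": 0,"tx": -0.38,"ty": 0.28,"tz": 0,"roll": 0},
])

```text
time_s: 7.55
position: [0.4552, 0.0778, 0.2508]
ee_rot: [-1.28, 1.165, 1.285]
wrist_force: [0.6, 0.1, 0.5]
opening: -0.0
```

Call:
jog_arm([
  {"claw": 0,"tx": -0.12,"ty": 0.1,"tz": 0,"roll": 0},
  {"claw": 0,"tx": -0.24,"ty": 0.2,"tz": 0,"roll": 0},
  {"claw": 0,"tx": -0.24,"ty": 0.3,"tz": 0,"roll": 0},
  {"claw": 0,"tx": -0.24,"ty": 0.3,"tz": 0,"roll": 0},
  {"claw": 0,"tx": -0.24,"ty": 0.3,"tz": 0,"roll": 0},
])

```text
time_s: 7.97
position: [0.3801, 0.0706, 0.3117]
ee_rot: [-1.281, 1.164, 1.283]
wrist_force: [0.8, -0.0, -0.3]
opening: 0.003
```

```bash
python3 - <<'E'
from h import *
from station import bot,viewer
s=bot.state();print(s["time_s"],s["position"],s["wrist_force"])
t=viewer.snapshot("top");cv2.imwrite("pics/top9.png",t["frame"][:,:,::-1])
d=viewer.snapshot("scene");cv2.imwrite("pics/scene9.png",cv2.resize(d["frame"][140:220,270:390,::-1],(720,480),interpolation=cv2.INTER_NEAREST))
for q,dd,box in ((1,t,(262,332,170,235)),(2,d,(300,365,160,225))):
    g,p,f=cloud(dd,*box);hsv=cv2.cvtColor(f[None],cv2.COLOR_RGB2HSV)[0].astype(int)
    red=((hsv[:,0]<8)|(hsv[:,0]>172))&(hsv[:,1]>140)&(hsv[:,2]>50)
    hi=red&(p[:,2]>.08)&(p[:,2]<.12);print("tip",hi.sum(),np.median(p[hi],0))
    blue=(abs(hsv[:,0]-110)<14)&(hsv[:,1]>90)&(hsv[:,2]>70)&(p[:,2]<.2);print("blue z",np.percentile(p[blue][:,2],[5,50,95]))
    if q==1:
        b=(p[:,2]>.047)&(p[:,2]<.062);print(cv2.minAreaRect(np.float32(p[b][:,:2]*1000)))
        a=np.load("top0.npz")["frame"].astype(int);df=abs(a-t["frame"].astype(int)).sum(-1)>90
        n,_,st,_=cv2.connectedComponentsWithStats(df.astype(np.uint8));print(st[1:][st[1:,4]>25])
E
```

```text
7.9667 [0.3800568  0.07057727 0.31173425] [ 0.82370313 -0.01981572 -0.32540537]
tip 36 [0.55871566 0.08523313 0.09777682]
blue z [0.05103981 0.05508667 0.05862455]
((570.79638671875, 87.55809020996094), (87.9314193725586, 145.7626495361328), 5.415037631988525)
[[ 353   17   32   14  393]
 [ 167   88  214  160 7747]
 [ 205  112   13    5   46]
 [ 288  188   17   26  326]
 [ 295  217    8    7   31]
 [ 227  234  110  166 9840]
 [ 319  239    5    7   31]
 [ 360  273   27   82  514]
 [   0  323  139   77 6441]
 [   0  363   16   27  179]
 [ 307  369    7   31  132]]
tip 21 [0.56210627 0.08342096 0.09838749]
blue z [0.05123738 0.05592951 0.05905222]
```

View pics/top9.png

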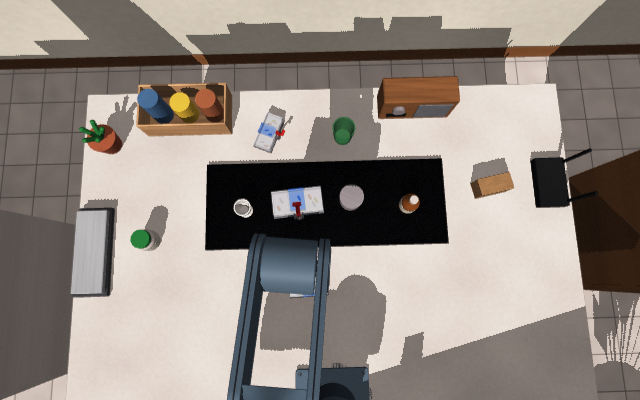

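View pics/scene9.png

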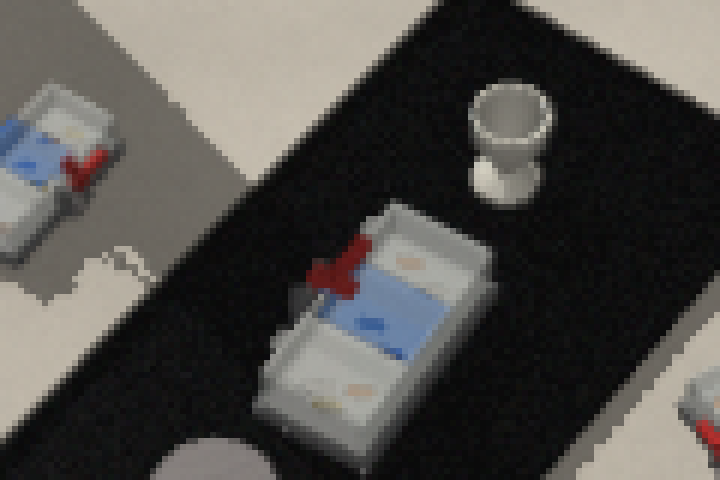

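The lever tip is at x = 0.559 (0.559 expected when latched) and the lid is flat at z = 0.055. The organiser and bystanders haven't moved visibly, and the arm is clear. I hand in.

```bash
python3 -c "
from station import workorder
print(workorder.finish_job())"
```

```text
the job is handed in; nothing more can be done
None
```

I pressed the blue lid shut with closed fingertips, then pushed the red lever past upright until it snapped over the lid. I backed the arm off clear and handed the job in at about 8 s; it reports no verdict.

**Pressing the lid:** the force rose to about 10 N. Before I touched the lever, the lid read flat at z = 0.055 m, the expected height.

**Pushing the lever:** the wrist force peaked at about 9 N among the readings at the end of each move, the only ones I took. That is above the 5 N at which the organiser may slide, but it showed no visible movement afterwards.

**Last checks:**
- **Lever:** the tip was at x of about 0.559 m, where it should be when latched; the second camera read 0.562 m, within its accuracy.
- **Lid:** still flat at z = 0.055–0.056 m.
- **Organiser:** I judged that it had not moved from the pictures. The rectangle I fitted at the end still includes the front parts, so its centre is not a clean measure of position.
- **Other things:** the ones on and around the tray looked unmoved. The picture comparison was swamped by the arm and its shadows, so I checked this by eye.
- **Robot:** the arm was about 0.18 m back from the organiser's front, with the fingertips about 0.24 m up and touching nothing.

One slip: my first two move calls were refused because I had left out the roll value, and nothing moved.

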